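Take the stirrer paddle out through the jar's splash guard and put it on the drip rack

ROBOT

A 7-joint arm with a two-finger parallel gripper is mounted at the origin on the work surface. World frame = base frame: x ahead of the robot, y to its left, z up, the work surface at z = 0. Lengths are in m, angles in rad, forces in N, time in s.
With the tool pointing down it reaches from about 0.425 to 0.925 m from the base axis. Payload 6.8 kg.
Tool frame: the origin (TCP) lies between the finger pads; the fingertips stand 17 mm ahead of it and the grasp point (between the pads) lies 2 mm behind it; z points along the fingers, y is the direction in which the jaws open and shut (so a half turn about z gives the same grasp; the last joint's range is limited). The gripper opens to 85 mm and grips with 20 to 120 N. Pads are 22 mm wide; open, the fingers measure 114 mm over their backs; the gripper's body (76 mm by 85 mm) begins 54 mm behind the grasp point. The pads swing forward as they close: fully open they stand 13 mm farther back than shut.
Start: joints at [-1.311, 0.477, 0.022, 1.555, -0.011, 1.109, -0.083], TCP at [0.243, 0.63, 0.248] pointing down, gripper open.
Joint ranges: [-2.96, 2.96], [-0.34, 2.1], [-1.41, 1.46], [0.24, 2.44], [-1.37, 4.51], [0.17, 1.92], [-2.96, 2.96]. Speed limits (rad/s): [2.39, 2.39, 3.14, 3.14, 3.14, 3.14, 3.14].

INTERFACE

Orientations are given as a unit quaternion [w, x, y, z].
In Python, from station import bot gives the robot as it stands. The module is installed in compiled form; this text tells all that it offers.
- The arm moves only by the tool carry_out, never from a script. Its argument "moves" is a list of rows, each a list of 3 entries, a list of its own where there are three numbers: the turn, a rotation vector about the tool's x, y, z in degrees, then the shift along the tool's x, y, z in cm, then the finger opening in cm, from 0 to 8.54. A call has 1 to 5 rows; each row is the pose to reach, as a shift and turn from the pose commanded when the call began, along the tool's axes at that moment; what a row does not reach only later rows make up. A row lasts 1/8 s, in which the tool goes at most 62.5 mm and 10.7 degrees, less where a joint would pass 70% of its speed; a pose out of reach is approached as far as the arm can. A call with a gripper value outside its range is refused whole. The fingers move at their own pace and stop on an object; "newtons" is the grip in N (left out, the last holds). Time passes only in rows, so rows that repeat a pose let the fingers close. It gives the time, the measured TCP pose, the force and the opening at its end, in the units of the state.
- bot.get_obs(): the state, without advancing time (a new reading comes with each control period).
- bot.read_camera(name): name is "side" or "top" or "wrist"; returns the picture (384x512x3 uint8, red, green, blue); there is no depth.
- bot.camera_info(name): a dict with "vertical_fov" (degrees; the focal length in pixels is half the picture's height over the tangent of half this angle, whatever the lens; pixels are square), "cx", "cy" (the principal point, pixels), "k1" (the pictures are not rectified: a ray, as slopes to the right and down, at radius r is drawn at 1 + k1 r^2 times it, then the intrinsics apply), "position" and "attitude" of the camera in the world. Camera axes: x right, y up, looking along -z (the intrinsics and any distortion apply to the point x, -y, -z); pixel columns grow to the right and rows downward; lengths in m; the calibration is good to about 2 mm. A picture is of the moment at which its call begins: read the wrist's pose just before it. camera_info takes no time and is no camera call; for the wrist camera it gives the pose at the moment of the call.
- bot.hand_in(): hands the job in, once; it reports no verdict.
Trained networks look in the newest picture that a camera, given by its name, has taken for a name from the list of things; names that differ only in an ending like _2 or _b are one class to them, and where a whole thing is asked for, a point or a joint stands for the part that bears it (a point fixed in the world has none). Each returns a list of dicts, best first, with "score" (0 to 1); they miss things now and then, are a little off and sometimes report something else, mostly with a low value. They report only what shows in the picture. A call takes as long as a camera call. They do not tell look-alikes from the thing itself.
- bot.silhouettes(label, camera): "region" (384x512 bool, what is visible of it) and "location" ([column, row] in pixels, amid what is visible of it).
The state is a dict: "t": time; "q": joint angles; "joint_vel": joint speeds; "joint_torque": joint torques, N m; "eef_pos": TCP position; "tool_rot": TCP orientation; "contact_force": force on the tool from outside, world axes, zero at the start; "torque": the same for the moment, N m; "gripper_width": opening from 0.0 (shut) to 1.0 (fully open).
Only numpy, scipy, OpenCV 4.12 (cv2) and the standard library are available. Lean on these libraries where they do the work, as an engineer would, in place of code of your own. Each camera call takes 0.05 s, during which the arm holds its last target. There are 200 camera calls.

TASK

Mixing is finished: turn the flat paddle that hangs in the clear square jar until its blade lines up with the slot in the splash guard, and draw it up out of the jar. Then lay it on the leaning drip rack like the two stirrers already there: shaft down in the empty middle notches of both rails, coupling flange just above the upper rail. Leave the jar standing where it is and do not disturb the parked stirrers, the amber jar or the beaker.

Things in the scene. Friction and masses are not known exactly. Their poses are not given: they have to be found in the camera images.
- paddle_grip (a point): Middle of the flat drive tang on top of the loose stirrer paddle (220 g): a plate 30 mm wide (its x), 14 mm thick (its y; grip it across this) and 40 mm tall. z runs up the shaft. 18 mm under the tang's top; 22 mm above a round flange 38 mm across, 14 mm high. At the start the paddle hangs upright in the jar, flange resting on the guard, blade crossing the slot at 35 to 90 degrees.
- paddle_tip (a point): Middle of the lower edge of the paddle's flat blade, on the shaft axis, 148 mm below paddle_grip and 112 mm below the flange's underside. The blade is 66 mm wide (along x, in line with the tang's width), 4 mm thick (along y) and 28 mm tall; between it and the flange runs a round shaft 10 mm thick, 84 mm long.
- jar: Clear square mixing jar, 116 mm square, loose, 0.95 kg with the white plastic splash guard clipped on top (a flat plate 124 mm square, 5 mm thick, its top 140 mm above the bench). Origin: centre of its underside, z up. Inner floor 9 mm above the bench.
- guard_slot (a point): Centre of the slot through the splash guard, at the guard's top face; axes as the jar's. The slot is 80 mm long (along x) and 20 mm wide (along y), 5 mm deep.
- rack_notch: Middle place of the fixed steel drip rack over a white tray. The frame leans 35 degrees: z runs up along a shaft lying there (top towards the robot), x up and away, out of the notches' open side, y along the rails. Origin: on that shaft's axis at the upper rail's upper face, 155 mm above the bench, where the flange's underside rests. Notch: 18 mm wide, floor at x = -5 mm, open above x = +12 mm.
- lower_notch (a point): Centre of the middle place's notch in the lower rail, at that rail's upper face, on the axis of a shaft lying there; axes as rack_notch, 58 mm further down the shaft. 18 mm wide, floor at x = -5 mm, open above x = +10 mm. Both rails are 5 mm thick along z. The blade hangs clear below this rail.
- parked_cross: Parked stirrer with a cross-shaped blade, in the rack place 92 mm to the +y side of the middle one; tang, flange and shaft as the paddle's. Origin: on its shaft axis at the flange's underside; z up the shaft. Leave alone.
- parked_disc: Parked stirrer with a disc blade 48 mm across, in the rack place 92 mm to the -y side of the middle one; tang, flange and shaft as the paddle's. Origin: on its shaft axis at the flange's underside; z up the shaft. Leave alone.
- amber_jar: Amber glass jar with black cap, 66 mm diameter, 105 mm tall, standing on the bench. Origin: centre of its underside. To be left alone.
- beaker: Small glass beaker, 70 mm diameter, 85 mm tall, standing on the bench. Origin: centre of its underside. To be left alone.
Things that resemble listed ones, but are neither listed nor needed, are in the scene too. What is shaped like the part that bears paddle_grip but green is not meant. There is more than one size of the jar; the one meant has the size given above.

How it is judged:
By the outcome, as a careful person would: the job done as asked, in the order asked, and still so for the second after the job is handed in, with the robot touching nothing.
It also fails if it takes over 43 s, if anything falls off the work surface, if the arm or the gripper's body presses on something with over 40 N, if the wrist force passes 120 N, or if a joint passes its speed limit or range.

## Working session

There is one attempt and no reset: what is moved stays moved. The work goes in short steps, Python scripts to look and compute and a tool call to move; the robot and the scene stay as the last step left them, time stands still between calls to the robot, and variables do not carry over. Pictures are saved under pics/ and viewed, about 8 in all and at most 12, crops included, and the job is handed in when it is done.

Besides the shell and the picture viewer there is one more tool, called after "Call:" by a JSON object that holds its "method" and its "body", one argument or row to a line. carry_out: Moves the arm, as the interface text tells. Its arguments: {"type":"object","properties":{"moves":{"type":"array"},"newtons":{"type":"number"}},"required":["moves"]}

```bash
mkdir -p pics
cat > h.py <<'E'
import numpy as np, cv2
from station import bot
from scipy.spatial.transform import Rotation as R
def rot(q): return R.from_quat(np.r_[q[1:],q[0]])
def att(a):
    a=np.array(a); return a if a.shape==(3,3) else rot(a).as_matrix()
def proj(ci,P):
    P=np.atleast_2d(P); f=192/np.tan(np.radians(ci['vertical_fov'])/2)
    c=(P-np.array(ci['position']))@att(ci['attitude']); s=np.c_[c[:,0],-c[:,1]]/-c[:,2:3]
    s=s*(1+ci['k1']*(s**2).sum(1,keepdims=True)); return s*f+[ci['cx'],ci['cy']]
def ray(ci,uv):
    f=192/np.tan(np.radians(ci['vertical_fov'])/2)
    d=(np.array(uv,float)-[ci['cx'],ci['cy']])/f; s=d.copy()
    for _ in range(20): s=d/(1+ci['k1']*(s@s))
    v=att(ci['attitude'])@np.array([s[0],-s[1],-1]); return np.array(ci['position']),v/np.linalg.norm(v)
def onz(ci,uv,z):
    o,d=ray(ci,uv); return o+d*(z-o[2])/d[2]
def tri(pairs):
    A=0;b=0
    for ci,uv in pairs:
        o,d=ray(ci,uv); M=np.eye(3)-np.outer(d,d); A=A+M; b=b+M@o
    return np.linalg.solve(A,b)
def save(n,im,crop=None,s=1):
    if crop: im=im[crop[1]:crop[3],crop[0]:crop[2]]
    cv2.imwrite('pics/'+n,cv2.resize(im[:,:,::-1],None,fx=s,fy=s,interpolation=cv2.INTER_CUBIC))
E
python3 - <<'E'
from h import *
a={}
for c in ['side','top']:
    ci=bot.camera_info(c); print(c,ci)
    a[c]=bot.read_camera(c); np.save(c+'0.npy',a[c]); save(c+'0.png',a[c],s=1.5)
    for l in ['paddle_grip','jar','parked_cross','parked_disc','amber_jar','beaker','rack_notch']:
        try: print(l,[(round(d['score'],2),np.round(d['location']).tolist(),int(d['region'].sum())) for d in bot.silhouettes(l,c)])
        except Exception as e: print(l,e)
print(bot.get_obs())
E
```

```text
side {'vertical_fov': 52.53743865818463, 'cx': 250.47824005376256, 'cy': 192.20871281423229, 'k1': -0.0857153136312945, 'position': array([ 0.04904563, -0.71435111,  0.99176776]), 'attitude': array([ 0.87292846,  0.37279024, -0.12862409, -0.28719189])}
paddle_grip [(0.83, [227.0, 274.0], 373), (0.59, [284.0, 256.0], 185), (0.18, [210.0, 165.0], 182)]
jar [(0.7, [285.0, 274.0], 2915), (0.7, [373.0, 264.0], 6624), (0.66, [172.0, 139.0], 125), (0.58, [191.0, 161.0], 637)]
parked_cross [(0.58, [172.0, 141.0], 146), (0.58, [327.0, 229.0], 537)]
parked_disc [(0.47, [210.0, 164.0], 184)]
amber_jar [(0.72, [304.0, 194.0], 544)]
beaker [(0.77, [330.0, 228.0], 502), (0.39, [283.0, 272.0], 2891)]
rack_notch [(0.95, [199.0, 161.0], 615)]
top {'vertical_fov': 50.45993405855547, 'cx': 254.08146482242276, 'cy': 193.66419866068458, 'k1': -0.1101920385695592, 'position': array([ 4.41286846e-01, -1.03983058e-04,  1.31389968e+00]), 'attitude': array([-0.70560589, -0.02938122,  0.04774402,  0.70638345])}
paddle_grip [(0.57, [311.0, 264.0], 175), (0.56, [334.0, 220.0], 164)]
jar [(0.91, [380.0, 143.0], 4
[... 298 characters left out ...]
31109878,  0.47696513,  0.02238327,  1.55539149, -0.01150539,
        1.10931965, -0.08313332]), 'joint_vel': array([-1.18425190e-03,  6.17937878e-05, -1.00498800e-03,  1.14765238e-03,
        7.48417496e-04,  7.38341357e-04, -4.56773593e-05]), 'joint_torque': array([ 6.40168400e-04, -5.96274769e+01,  1.60679340e+00, -2.81532276e+01,
        1.24700883e-02,  1.77451057e-03,  2.24328954e-05]), 'eef_pos': array([0.24269216, 0.6298778 , 0.24833458]), 'tool_rot': array([-1.11326744e-05,  1.82884575e-01,  9.83134391e-01,  2.36409485e-05]), 'contact_force': array([ 0.21555178,  0.29816529, -0.09375528]), 'torque': array([-0.01680112,  0.02073783,  0.03961836]), 'gripper_width': 0.9990093161668456}
```

View pics/side0.png

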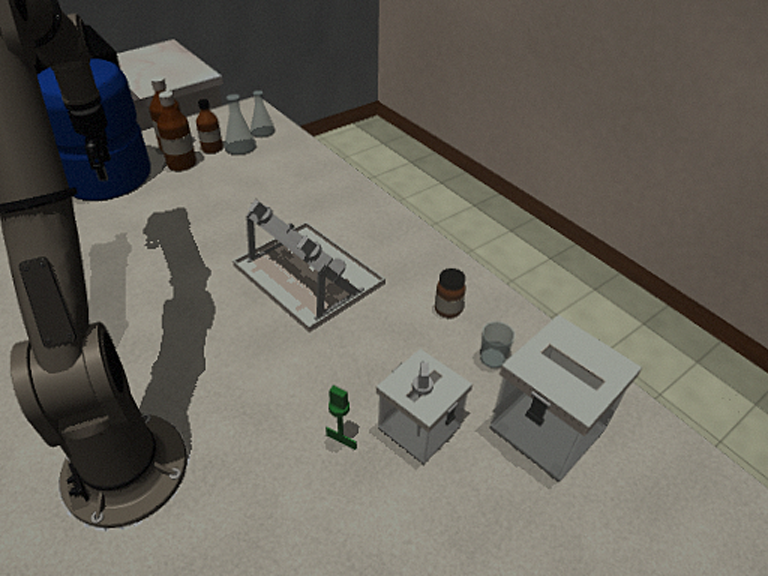

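View pics/top0.png

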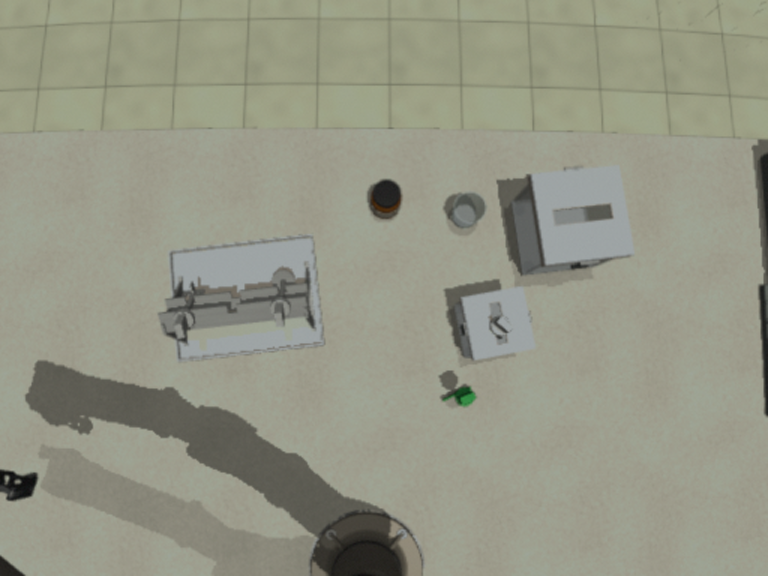

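Side view: green stirrer at (226,270), small jar with grey paddle at (283,265), big jar with empty slot at (373,262). The small one holding the grey paddle should be the 124 mm guard; I'll measure and view one enlarged crop to confirm.

Run:
```python
from h import *
t=np.load('top0.npy');s=np.load('side0.npy')
a=cv2.resize(t[180:250,295:365],(560,560),interpolation=cv2.INTER_CUBIC)
b=cv2.resize(t[150:245,100:225],(736,560),interpolation=cv2.INTER_CUBIC)
cv2.imwrite('pics/c1.png',cv2.resize(np.hstack([a,b])[:,:,::-1],(800,346)))
ci=bot.camera_info('top')
for uv in [(306,199),(350,193),(356,232),(316,240)]: print(onz(ci,uv,.14))
for uv in [(354,118),(412,111),(420,170),(362,178)]: print('big',onz(ci,uv,.14))
```

```text
[ 0.55434487 -0.18189621  0.14      ]
[ 0.57196816 -0.31250753  0.14      ]
[ 0.45773226 -0.32734857  0.14      ]
[ 0.43543955 -0.20923463  0.14      ]
big [ 0.79926146 -0.33241662  0.14      ]
big [ 0.82502748 -0.51577006  0.14      ]
big [ 0.64169737 -0.53032863  0.14      ]
big [ 0.61659468 -0.35000724  0.14      ]
```

View pics/c1.png

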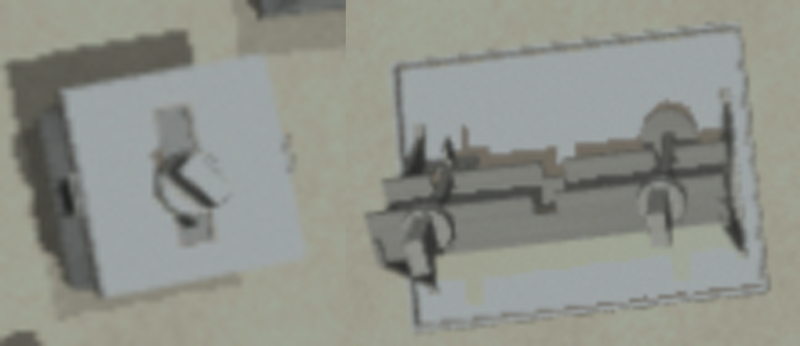

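Run:
```python
from h import *
ci=bot.camera_info('top');cs=bot.camera_info('side')
C=np.array([onz(ci,uv,.14) for uv in [(307.6,198.2),(349.3,191.1),(356.1,232.6),(316.1,240.3)]])
print(C.mean(0)); 
for i in range(4):
    d=C[(i+1)%4]-C[i]; print(np.linalg.norm(d),np.degrees(np.arctan2(d[1],d[0])))
a,b=onz(ci,(186.5,206.5),.162),onz(ci,(123,213),.162)
print('flange disc',a,'cross',b,np.linalg.norm(a-b),np.degrees(np.arctan2(*(b-a)[1::-1])), 'mid',(a+b)/2)
print(proj(cs,[a,b,(a+b)/2,C.mean(0)]))
o=bot.get_obs();print(rot(o['tool_rot']).as_matrix().round(3)); w=bot.camera_info('wrist');print(w, rot(o['tool_rot']).inv().apply(w['position']-o['eef_pos']),(rot(o['tool_rot']).as_matrix().T@att(w['attitude'])).round(3))
```

```text
[ 0.50620677 -0.25857875  0.14      ]
0.12569693626488146 -80.42910878606142
0.122781109236249 -172.02749990391027
0.12001567868248895 100.27745168244437
0.12423396728671635 10.615817594321214
flange disc [0.53087835 0.1613051  0.162     ] cross [0.51214022 0.34233313 0.162     ] 0.1819952276113004 95.90961280531106 mid [0.52150929 0.25181911 0.162     ]
[[206.67237425 167.5254721 ]
 [175.40081759 143.23202133]
 [190.43521599 154.91370055]
 [282.05001775 257.93647891]]
[[-0.933  0.36  -0.   ]
 [ 0.36   0.933  0.   ]
 [ 0.     0.    -1.   ]]
{'vertical_fov': 70.56034500674454, 'cx': 256.6829766754937, 'cy': 197.10435842643585, 'k1': -0.005526571477190009, 'position': array([0.17913371, 0.65561081, 0.37337546]), 'attitude': array([ 0.81676303, -0.11168643, -0.07746151,  0.56073523])} [ 0.06856422  0.00116131 -0.12503874] [[ 0.     0.963  0.269]
 [ 1.    -0.    -0.001]
 [-0.001  0.269 -0.963]]
```

```bash
cat >> h.py <<'E'
def down(yaw): # tool down, tool y at world yaw deg
    y=np.radians(yaw); Y=np.array([np.cos(y),np.sin(y),0]);Z=np.array([0,0,-1.]);return np.c_[np.cross(Y,Z),Y,Z]
def rackR(yaw=6,jaw='y'):
    z=R.from_euler('z',yaw,degrees=True).as_matrix()
    l=np.radians(35); X=z@[np.cos(l),0,np.sin(l)];Zr=z@[-np.sin(l),0,np.cos(l)];Y=np.cross(Zr,X); return np.c_[X,Y,Zr]
def go(p,M,o=None):
    o=o or bot.get_obs(); T=rot(o['tool_rot']).as_matrix()
    s=T.T@(np.array(p)-o['eef_pos'])*100; r=R.from_matrix(T.T@M).as_rotvec(degrees=True)
    print('turn',r.round(1),'shift cm',s.round(2),'rows>=',max(np.linalg.norm(s)/6.25,np.linalg.norm(r)/10.7).round(1),'t',round(o['t'],2))
E
python3 - <<'E'
from h import *
go((.46,.27,.40),down(30))
E
```

```text
turn [ 0.  -0.  38.9] shift cm [-33.22 -25.77 -15.17] rows>= 7.2 t 0.8
```

Call:
{"method": "carry_out", "body": {
  "moves": [
    [[0,0,9],[-3,-2.5,-4.5],8.5],
    [[0,0,19],[-8,-6,-7.5],8.5],
    [[0,0,25],[-13,-10,-10],8.5],
    [[0,0,30],[-18,-14,-12],8.5],
    [[0,0,34],[-23,-18,-14],8.5]
  ]
}}

```text
t: 1.42
eef_pos: [0.3834, 0.3946, 0.383]
tool_rot: [-0.0, 0.463, 0.886, 0.0]
contact_force: [1.2, -0.1, 0.5]
gripper_width: 0.998
```

Run:
```python
from h import *
go((.46,.27,.40),down(30))
```

```text
turn [ 0.  -0.   4.8] shift cm [-14.6   -0.81  -1.7 ] rows>= 2.4 t 1.43
```

Call:
{"method": "carry_out", "body": {
  "moves": [
    [[0,0,2],[-5,-0.3,-0.6],8.5],
    [[0,0,4],[-10,-0.5,-1.2],8.5],
    [[0,0,5],[-14.6,-0.8,-1.7],8.5],
    [[0,0,5],[-14.6,-0.8,-1.7],8.5]
  ]
}}

```text
t: 1.92
eef_pos: [0.462, 0.268, 0.4]
tool_rot: [0.001, 0.504, 0.864, 0.001]
contact_force: [0.2, 0.1, 0.3]
gripper_width: 0.993
```

Run:
```python
from h import *
import json
ci=bot.camera_info('wrist');im=bot.read_camera('wrist');np.save('w1.npy',im)
json.dump({k:np.array(v).tolist() for k,v in ci.items()},open('w1.json','w'))
save('w1.png',im,s=1.5)
# predicted
M=rackR(6);o=np.array([.522,.252,.155])
print(proj(ci,[o,o-M[:,2]*.058,o+M[:,1]*.092,o-M[:,1]*.092]).round(1))
go((.46,-.18,.35),down(-38)); print(bot.get_obs()['eef_pos'])
```

```text
[[286.8 203.4]
 [302.3 202.6]
 [316.  143.2]
 [260.8 256.9]]
turn [ 0.  -0.1 67.7] shift cm [-39.11 -22.38   4.92] rows>= 7.3 t 1.98
[0.46046715 0.27056068 0.39953777]
```

View pics/w1.png

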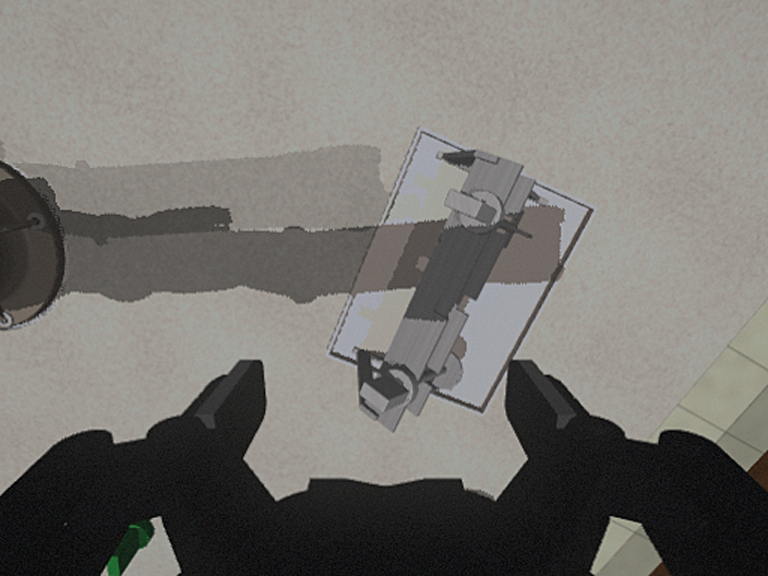

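Run:
```python
from h import *
go((.506,-.259,.30),down(-40))
go((.49,0,.36),down(-5))
```

```text
turn [ 0.  -0.1 69.7] shift cm [-48.25 -22.3    9.91] rows>= 8.7 t 1.98
turn [ 0.  -0.  34.7] shift cm [-24.96 -10.85   3.93] rows>= 4.4 t 1.98
```

Call:
{"method": "carry_out", "body": {
  "moves": [
    [[0,0,7],[-5,-2.2,0.8],8.5],
    [[0,0,14],[-10,-4.4,1.6],8.5],
    [[0,0,21],[-15,-6.6,2.4],8.5],
    [[0,0,28],[-20,-8.7,3.2],8.5],
    [[0,0,35],[-25,-10.9,3.9],8.5]
  ]
}}

```text
t: 2.6
eef_pos: [0.4898, 0.0012, 0.3598]
tool_rot: [-0.0, 0.738, 0.675, 0.0]
contact_force: [2.1, 0.3, -0.5]
gripper_width: 0.997
```

Run:
```python
from h import *
go((.506,-.259,.30),down(-40))
```

```text
turn [-0.  -0.  34.9] shift cm [-25.78   3.94   5.96] rows>= 4.3 t 2.6
```

Call:
{"method": "carry_out", "body": {
  "moves": [
    [[0,0,9],[-6,0.9,1.4],8.5],
    [[0,0,18],[-12,1.8,2.8],8.5],
    [[0,0,27],[-18,2.7,4.2],8.5],
    [[0,0,35],[-24,3.7,5.5],8.5],
    [[0,0,35],[-25.8,3.9,6],8.5]
  ]
}}

```text
t: 3.22
eef_pos: [0.5055, -0.2618, 0.299]
tool_rot: [0.0, 0.907, 0.42, -0.001]
contact_force: [-0.5, 0.6, 0.5]
gripper_width: 0.996
```

Call:
{"method": "carry_out", "body": {
  "moves": [
    [[0,0,0],[0,0,0],8.5]
  ]
}}

```text
t: 3.35
eef_pos: [0.5059, -0.2594, 0.2992]
tool_rot: [-0.0, 0.907, 0.422, -0.001]
contact_force: [0.7, -0.3, -0.6]
gripper_width: 0.994
```

Run:
```python
from h import *
import json
ci=bot.camera_info('wrist');im=bot.read_camera('wrist');np.save('w2.npy',im)
json.dump({k:np.array(v).tolist() for k,v in ci.items()},open('w2.json','w'))
p=proj(ci,[[.506,-.259,.194]])[0];print(p,bot.get_obs()['eef_pos'])
u,v=(int(x) for x in p); x0,y0=max(u-100,0),max(v-80,0); print(x0,y0)
a=cv2.resize(im[y0:y0+160,x0:x0+200],(800,640))[:600]
cv2.imwrite('pics/w2.png',a[:,:,::-1])
```

```text
[257.52037174 202.14642392] [ 0.50636489 -0.25801356  0.29951344]
157 122
```

View pics/w2.png

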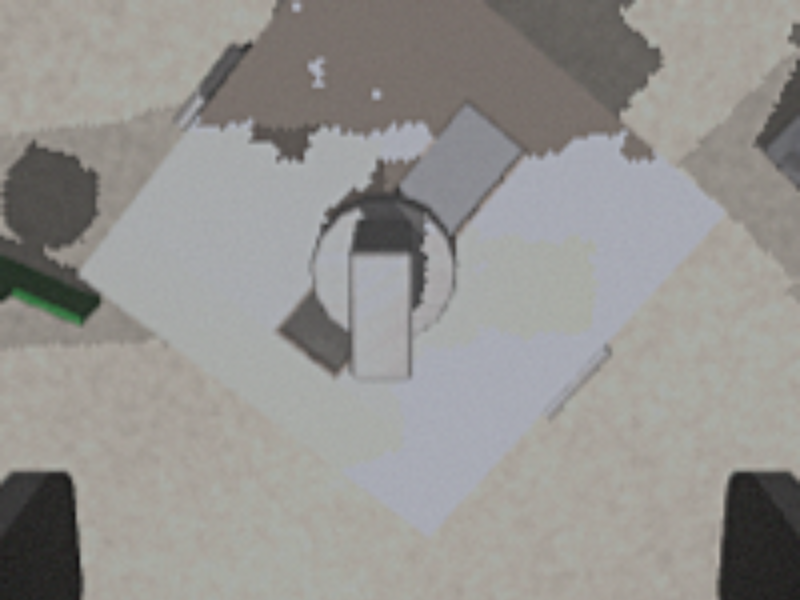

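Run:
```python
from h import *
import json
ci=json.load(open('w2.json'))
g=lambda u,v,z: onz(ci,(157+u/4,122+v/4),z)
a,b,c,d=[g(*x,.14) for x in [(467,102),(522,152),(336,376),(278,328)]]
print('slot c',(a+b+c+d)/4,'ang',np.degrees(np.arctan2(*((a+b-c-d)[1::-1]))),np.linalg.norm(a+b-c-d)/2,np.linalg.norm(a-b))
C=[g(*x,.14) for x in [(80,270),(725,212),(432,535)]]
print('diag centre',(C[0]+C[1])/2,np.linalg.norm(C[0]-C[1]), 'edge ang',[np.degrees(np.arctan2(*((p-q)[1::-1]))) for p,q in [(C[1],C[2]),(C[2],C[0])]])
T=[g(*x,.194) for x in [(351,254),(411,253),(412,379),(352,380)]]
t=np.mean(T,0);print('tang',t,[np.degrees(np.arctan2(*((p-q)[1::-1]))) for p,q in [(T[0],T[3]),(T[1],T[2])]],np.linalg.norm(T[0]-T[3]),np.linalg.norm(T[0]-T[1]))
o=bot.get_obs(); go((t[0],t[1],.182),rot(o['tool_rot']).as_matrix())
```

```text
slot c [ 0.50881371 -0.25414442  0.14      ] ang 10.756186295872576 0.07951448933559925 0.01951888874272493
diag centre [ 0.50945984 -0.25408978  0.14      ] 0.17353844425756246 edge ang [np.float64(10.835097342543907), np.float64(-79.62912818560785)]
tang [ 0.50296987 -0.25552975  0.194     ] [np.float64(49.670815070295006), np.float64(50.52537421236193)] 0.02907573387670076 0.01305980487818139
turn [0. 0. 0.] shift cm [-0.03 -0.4  11.75] rows>= 1.9 t 3.4
```

Call:
{"method": "carry_out", "body": {
  "moves": [
    [[0,0,0],[0,-0.2,4],8.5],
    [[0,0,0],[0,-0.4,8],8],
    [[0,0,0],[0,-0.4,11],6],
    [[0,0,0],[0,-0.4,12.1],4],
    [[0,0,0],[0,-0.4,12.1],2.5]
  ],
  "newtons": 80
}}

```text
t: 4.03
eef_pos: [0.5034, -0.2555, 0.1792]
tool_rot: [-0.0, 0.906, 0.423, 0.0]
contact_force: [0.6, -0.4, 0.2]
gripper_width: 0.303
```

Call:
{"method": "carry_out", "body": {
  "moves": [
    [[0,0,0],[0,0,0],0.8],
    [[0,0,0],[0,0,0],0.8],
    [[0,0,0],[0,0,0],0.8],
    [[0,0,0],[0,0,0],0.8]
  ],
  "newtons": 80
}}

```text
t: 4.53
eef_pos: [0.5037, -0.2568, 0.1803]
tool_rot: [0.0, 0.907, 0.422, 0.001]
contact_force: [-1.0, 2.4, 5.4]
gripper_width: 0.149
```

Call:
{"method": "carry_out", "body": {
  "moves": [
    [[0,0,0],[0,0,-0.5],0.8],
    [[0,0,10],[0.1,0.1,-0.5],0.8],
    [[0,0,20],[0.3,0.15,-0.5],0.8],
    [[0,0,30],[0.5,0.2,-0.5],0.8],
    [[0,0,39.3],[0.5,0.25,-0.5],0.8]
  ]
}}

```text
t: 5.15
eef_pos: [0.5078, -0.2544, 0.1841]
tool_rot: [-0.0, 0.996, 0.09, -0.0]
contact_force: [-0.4, 0.7, -1.5]
gripper_width: 0.149
```

Call:
{"method": "carry_out", "body": {
  "moves": [
    [[0,0,0],[0,0,0],0.8]
  ]
}}

```text
t: 5.28
eef_pos: [0.5078, -0.2545, 0.1839]
tool_rot: [0.0, 0.996, 0.093, -0.0]
contact_force: [-0.4, -0.1, -3.5]
gripper_width: 0.149
```

Run:
```python
from h import *
import json
o=bot.get_obs()
ci=bot.camera_info('wrist');im=bot.read_camera('wrist')
json.dump({k:np.array(v).tolist() for k,v in ci.items()},open('w3.json','w'))
print(o['eef_pos'],rot(o['tool_rot']).as_matrix().round(3).tolist(),o['contact_force'])
a=cv2.resize(im[130:330,160:360],(600,600))
cv2.imwrite('pics/w3.png',a[:,:,::-1])
```

```text
[ 0.50780154 -0.25454572  0.18390458] [[0.983, 0.186, -0.001], [0.186, -0.983, -0.001], [-0.001, 0.0, -1.0]] [-0.38042745 -0.1219952  -3.46292537]
```

View pics/w3.png

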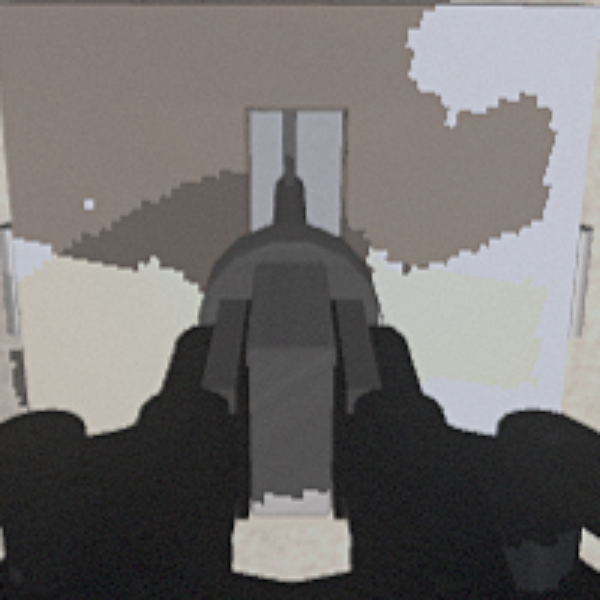

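Call:
{"method": "carry_out", "body": {
  "moves": [
    [[0,0,0],[0,0.15,-1.5],0.8],
    [[0,0,0],[0,0.15,-4],0.8],
    [[0,0,0],[0,0.15,-7],0.8],
    [[0,0,0],[0,0.15,-10],0.8]
  ]
}}

```text
t: 5.82
eef_pos: [0.508, -0.2567, 0.2861]
tool_rot: [0.0, 0.996, 0.093, 0.0]
contact_force: [-0.7, 0.3, -2.5]
gripper_width: 0.152
```

Call:
{"method": "carry_out", "body": {
  "moves": [
    [[0,0,0],[0,0,-3.5],0.8],
    [[0,0,0],[0,0,-7],0.8],
    [[0,0,0],[0,0,-10],0.8]
  ]
}}

```text
t: 6.2
eef_pos: [0.5077, -0.257, 0.3866]
tool_rot: [0.0, 0.996, 0.093, 0.001]
contact_force: [1.2, 0.8, -2.1]
gripper_width: 0.149
```

Run:
```python
from h import *
o=bot.get_obs();im=bot.read_camera('side');ci=bot.camera_info('side')
print(o['eef_pos'],o['contact_force'],o['q'].round(2),o['t'])
np.save('s4.npy',im)
w1=np.load('w1.npy'); 
a=cv2.resize(im[90:310,200:400],(400,440)); b=cv2.resize(w1[95:295,225:405],(396,440),interpolation=cv2.INTER_CUBIC)
cv2.imwrite('pics/s4.png',np.hstack([a,b])[:,:,::-1])
```

```text
[ 0.50772021 -0.2569587   0.386567  ] [ 1.18271839  0.79411245 -2.12131362] [-0.49  0.32  1.1   1.68 -0.29  1.33 -0.72] 6.2
```

View pics/s4.png

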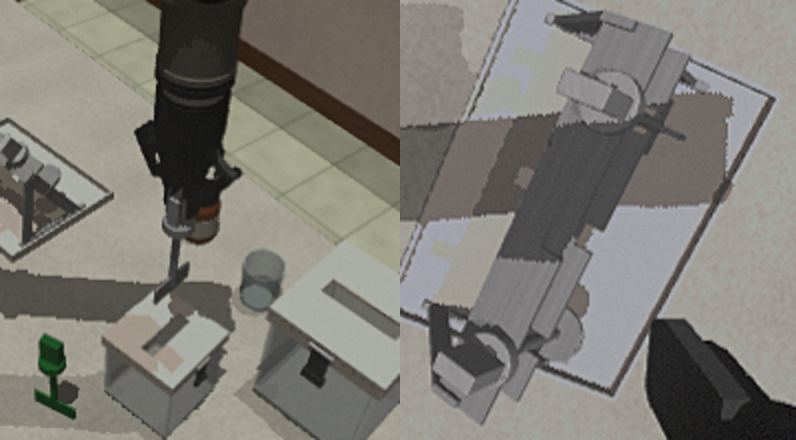

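```bash
cat > fit.py <<'E'
from h import *
import json
from scipy.optimize import least_squares
w=json.load(open('w1.json'));t=bot.camera_info('top')
d4=lambda u,v:(225+(u-400)/2.2,95+v/2.2); dt=lambda u,v:(100+(u-346)/3.63,150+v/3.63)
obs=[(w,d4(608,100),1),(w,d4(487,363),-1),(t,dt(432,228),1),(t,dt(661,203),-1)]
def P(p,x,y,z): M=rackR(p[2]);return np.array([p[0],p[1],.155])+M@[x,y,z]
def res(p): return np.concatenate([proj(c,P(p,0,s*.092,.014))[0]-uv for c,uv,s in obs])
r=least_squares(res,[.522,.252,6]); p=r.x
if __name__=='__main__':
    print(p.round(4),r.fun.round(1))
    im=cv2.resize(np.load('w1.npy')[95:295,225:405],None,fx=3,fy=3,interpolation=cv2.INTER_CUBIC)[:,:,::-1].copy()
    im2=cv2.resize(np.load('top0.npy')[150:250,100:225],None,fx=2.4,fy=6 if 0 else 2.4,interpolation=cv2.INTER_CUBIC)[:,:,::-1].copy()
    def dr(im,ci,o,f,pts,col): 
        q=((proj(ci,pts)-o+.5)*f*8).astype(np.int32); cv2.polylines(im,[q],False,col,1,cv2.LINE_AA,3)
    th=np.linspace(0,6.28,40)
    for I,ci,o,f in [(im,w,(225,95),3),(im2,t,(100,150),2.4)]:
        for s in (-1,1,0):
            dr(I,ci,o,f,[P(p,.019*np.cos(a),s*.092+.019*np.sin(a),.014) for a in th],(0,0,255))
        for z,x1 in ((0,.012),(-.058,.010)):
            dr(I,ci,o,f,[P(p,x,y,z) for x,y in [(x1,-.092),(x1,-.009),(-.005,-.009),(-.005,.009),(x1,.009),(x1,.092)]],(0,220,0))
    out=np.zeros((600,800,3),np.uint8); out[:,:540]=im; h=im2[:,:260]; out[:h.shape[0],540:800]=h
    cv2.imwrite('pics/fit.png',out)
E
python3 fit.py
```

```text
[0.5315 0.2561 7.1079] [-0.7  1.4 -0.6 -0.1 -2.5  0.1 -1.3 -1. ]
```

View pics/fit.png

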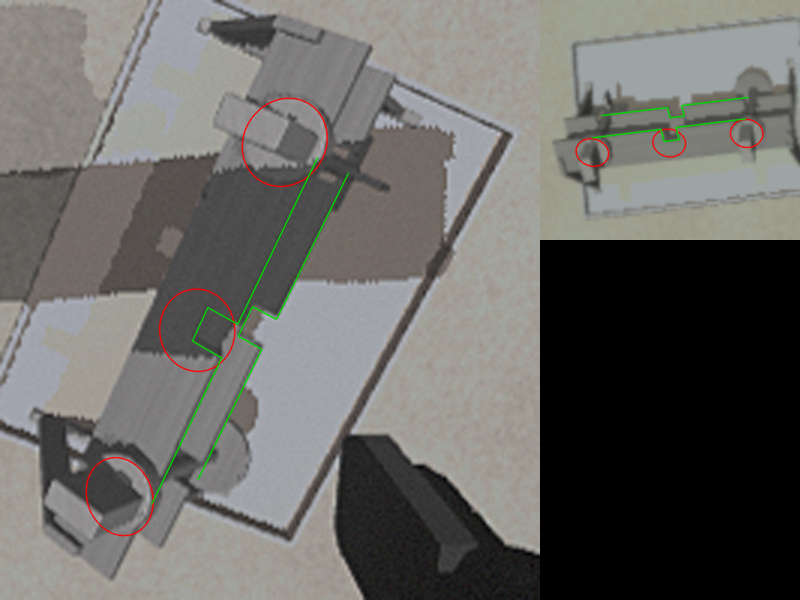

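Lower-rail gap at (258,330), upper rail edge and both flanges match the fit; the rack origin is ≈(0.531,0.256), yaw 7°. Moving to the rack.

```bash
cat >> h.py <<'E'
RP=(.5315,.2561,7.1)
def rack(x,y,z,p=None):
    p=p or RP; M=rackR(p[2]); T=np.c_[M[:,0],-M[:,1],-M[:,2]]
    return np.array([p[0],p[1],.155])+M@[x,y,z],T
E
python3 - <<'E'
from h import *
go((.52,-.0,.40),down(-81))
print(rack(.09,0,.14))
E
```

```text
turn [ 0.2 -0.4  1.6] shift cm [  5.86 -25.17  -1.02] rows>= 4.1 t 6.25
(array([0.52497342, 0.25528707, 0.32130317]), array([[ 0.81287074,  0.12360148,  0.56917822],
       [ 0.1012484 , -0.99233194,  0.07089489],
       [ 0.57357644, -0.        , -0.81915204]]))
```

Call:
{"method": "carry_out", "body": {
  "moves": [
    [[0,0,0],[1.2,-5,-0.3],0.8],
    [[0,0,0.5],[2.4,-10,-0.6],0.8],
    [[0,0,1],[3.6,-15,-1],0.8],
    [[0,0,1.6],[4.8,-20,-1],0.8],
    [[0,0,1.6],[5.9,-25,-1],0.8]
  ],
  "newtons": 110
}}

```text
t: 6.88
eef_pos: [0.5199, 0.0014, 0.3946]
tool_rot: [-0.001, 0.997, 0.079, 0.001]
contact_force: [1.2, 0.7, -2.4]
gripper_width: 0.143
```

Run:
```python
from h import *
go(*rack(.09,0,.14)); print(bot.get_obs()['q'].round(2))
```

```text
turn [-0.7 34.9  1.9] shift cm [  4.49 -24.98   7.36] rows>= 4.2 t 6.88
[-1.11  0.16  1.14  1.77 -0.15  1.31 -1.35]
```

Call:
{"method": "carry_out", "body": {
  "moves": [
    [[0,4,0.3],[1,-5,-0.5],0.8],
    [[-0.2,12,0.8],[2,-10,-0.8],0.8],
    [[-0.4,20,1.2],[3,-15,-0.8],0.8],
    [[-0.6,28,1.6],[4,-20,-0.8],0.8],
    [[-0.7,34.9,1.9],[4.5,-25,-0.6],0.8]
  ]
}}

```text
t: 7.5
eef_pos: [0.5249, 0.2558, 0.4013]
tool_rot: [-0.02, 0.951, 0.059, 0.302]
contact_force: [1.3, -0.9, -1.5]
gripper_width: 0.147
```

Run:
```python
from h import *
go(*rack(.09,0,.14)); go(*rack(.06,0,.050)); print(bot.get_obs()['q'].round(2),bot.get_obs()['eef_pos'])
```

```text
turn [-0.1 -0.2 -0. ] shift cm [-4.61  0.07  6.54] rows>= 1.3 t 7.5
turn [-0.1 -0.2 -0. ] shift cm [-7.64  0.09 15.53] rows>= 2.8 t 7.5
[-1.44 -0.12  0.66  2.03  0.62  0.78 -2.57] [0.52488312 0.25579842 0.40131864]
```

Call:
{"method": "carry_out", "body": {
  "moves": [
    [[0,0,0],[-1.5,0.1,4],0.8],
    [[0,0,0],[-3.5,0.1,8],0.8],
    [[0,0,0],[-5.5,0.1,12],0.8],
    [[0,0,0],[-7.6,0.1,15.5],0.8],
    [[0,0,0],[-7.6,0.1,15.5],0.8]
  ]
}}

```text
t: 8.12
eef_pos: [0.5505, 0.2543, 0.2269]
tool_rot: [-0.015, 0.953, 0.059, 0.298]
contact_force: [-0.1, -0.2, -1.0]
gripper_width: 0.148
```

Run:
```python
from h import *
import json
o=bot.get_obs();ci=bot.camera_info('wrist');im=bot.read_camera('wrist')
np.save('w5.npy',im);json.dump({k:np.array(v).tolist() for k,v in ci.items()},open('w5.json','w'))
print(o['eef_pos'],o['q'].round(2),o['contact_force']);go(*rack(0,0,.05))
I=cv2.resize(im,None,fx=1.5,fy=1.5)[:,:,::-1].copy()
def dr(pts,col):
    q=((proj(ci,pts))*1.5*8).astype(np.int32); cv2.polylines(I,[q],False,col,1,cv2.LINE_AA,3)
for z,x1 in ((0,.012),(-.058,.010)):
    dr([rack(x,y,z)[0] for x,y in [(x1,-.07),(x1,-.009),(-.005,-.009),(-.005,.009),(x1,.009),(x1,.07)]],(0,220,0))
th=np.linspace(0,6.28,40)
for s in (-1,1): dr([rack(.019*np.cos(a),s*.092+.019*np.sin(a),.014)[0] for a in th],(0,0,255))
cv2.imwrite('pics/w5.png',I)
```

```text
[0.55050948 0.25429813 0.22694125] [-1.35  0.24  0.75  2.2   0.53  0.27 -2.58] [-0.09491337 -0.21058621 -1.04118172]
turn [0.3 0.2 0.1] shift cm [-5.89 -0.34 -0.04] rows>= 0.9 t 8.18
```

View pics/w5.png

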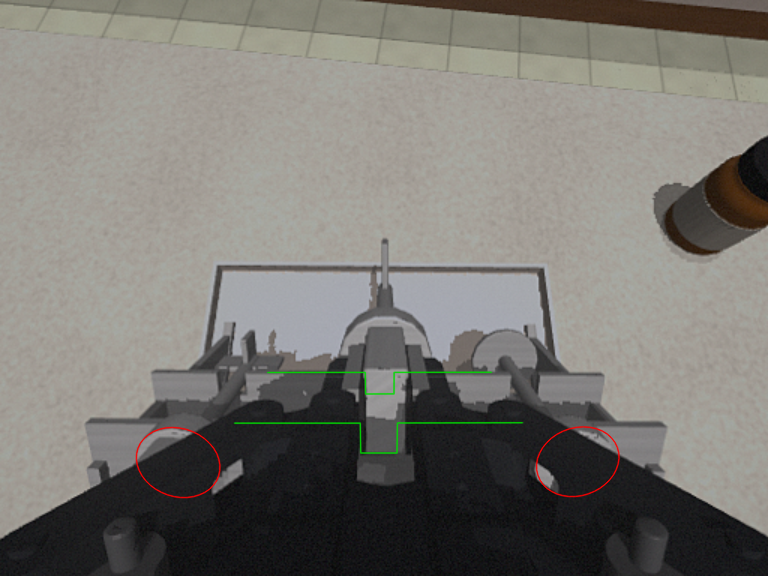

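Call:
{"method": "carry_out", "body": {
  "moves": [
    [[0,0,0],[-0.5,-0.3,0],0.8],
    [[0,0,0],[-1.5,-0.3,0],0.8],
    [[0,0,0],[-3,-0.3,0],0.8],
    [[0,0,0],[-3,-0.3,0],0.8]
  ]
}}

```text
t: 8.68
eef_pos: [0.5255, 0.2566, 0.212]
tool_rot: [-0.018, 0.952, 0.06, 0.299]
contact_force: [-0.0, 0.9, -2.0]
gripper_width: 0.145
```

Run:
```python
from h import *
o=bot.get_obs()
print(o['eef_pos'],o['q'].round(2),o['contact_force']);go(*rack(0,0,.05))
```

```text
[0.52551983 0.25660254 0.21199439] [-1.46  0.25  0.84  2.26  0.61  0.23 -2.69] [-0.04180618  0.91645742 -2.04936711]
turn [0.1 0.2 0.1] shift cm [-2.79  0.12  0.01] rows>= 0.4 t 8.68
```

Call:
{"method": "carry_out", "body": {
  "moves": [
    [[0,0.1,0.1],[-0.8,0.1,0],0.8],
    [[0,0.1,0.1],[-1.6,0.1,0],0.8],
    [[0,0.1,0.1],[-2.4,0.1,0],0.8],
    [[0,0.1,0.1],[-2.6,0.1,0],0.8]
  ]
}}

```text
t: 9.18
eef_pos: [0.5052, 0.2526, 0.1969]
tool_rot: [-0.018, 0.952, 0.058, 0.3]
contact_force: [-0.1, 0.2, -1.3]
gripper_width: 0.143
```

Run:
```python
from h import *
import json
o=bot.get_obs();ci=bot.camera_info('wrist');im=bot.read_camera('wrist');s=bot.read_camera('side')
print(o['eef_pos'],o['q'].round(3),o['contact_force']);go(*rack(0,0,.0403))
I=cv2.resize(im[150:340,130:390],(780,570))
cv2.imwrite('pics/w6.png',I[:,:,::-1])
```

```text
[0.5052468  0.25262377 0.19693918] [-1.545  0.263  0.906  2.319  0.714  0.183 -2.834] [-0.11199865  0.19026386 -1.31455622]
turn [ 0.1  0.  -0.1] shift cm [-0.29 -0.01  0.93] rows>= 0.2 t 9.28
```

View pics/w6.png

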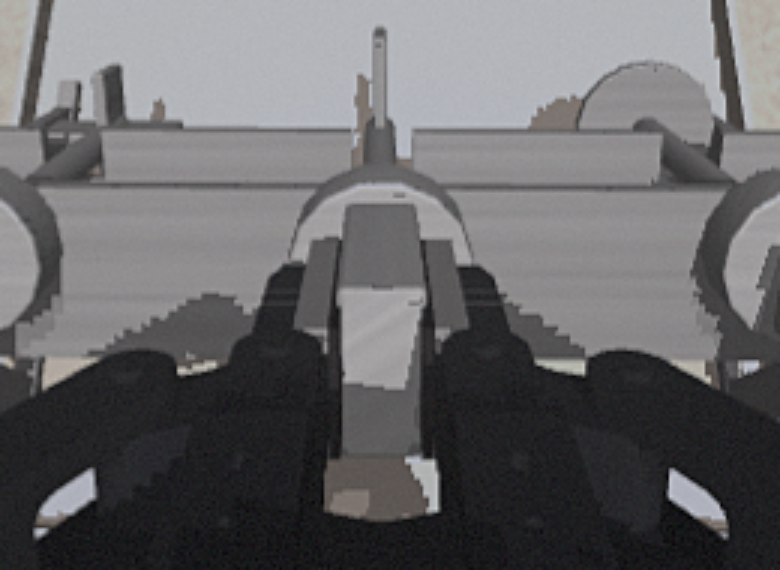

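Shaft sits in both notch openings (lower gap columns 353–412, shaft 365–395). Now seating, with slightly less tilt as joint 6 is near its limit.

Call:
{"method": "carry_out", "body": {
  "moves": [
    [[0,-0.7,0],[0,0,0.3],0.8],
    [[0,-1.5,0],[0,0,0.5],0.8],
    [[0,-1.5,0],[0,0,0.6],0.8]
  ]
}}

```text
t: 9.65
eef_pos: [0.5099, 0.2532, 0.1929]
tool_rot: [-0.018, 0.956, 0.058, 0.288]
contact_force: [-1.0, -0.6, -2.0]
gripper_width: 0.144
```

Run:
```python
from h import *
o=bot.get_obs()
print(o['eef_pos'],o['q'].round(3),o['contact_force'],o['torque']);go(*rack(0,0,.0403))
```

```text
[0.50993697 0.25317206 0.19289238] [-1.437  0.257  0.797  2.295  0.657  0.208 -2.768] [-0.95298137 -0.58161219 -1.96750542] [-0.11471871  0.84242824 -0.00913092]
turn [ 0.1  1.5 -0.2] shift cm [-0.38 -0.02  0.33] rows>= 0.1 t 9.65
```

Call:
{"method": "carry_out", "body": {
  "moves": [
    [[0,0,0],[-0.1,0,0.1],0.8],
    [[0,0,0],[-0.15,0,0.2],0.8],
    [[0,0,0],[-0.2,0,0.3],0.8],
    [[0,0,0],[-0.2,0,0.3],0.8]
  ]
}}

```text
t: 10.15
eef_pos: [0.5097, 0.2535, 0.1899]
tool_rot: [-0.018, 0.956, 0.058, 0.288]
contact_force: [-12.9, -4.1, 19.1]
gripper_width: 0.144
```

Run:
```python
from h import *
o=bot.get_obs()
print(o['eef_pos'],o['q'].round(3),o['contact_force'],o['torque']);go(*rack(0,0,.0403))
```

```text
[0.50970652 0.25345443 0.18986204] [-1.433  0.264  0.792  2.298  0.67   0.199 -2.785] [-12.91033665  -4.07638346  19.0622807 ] [-0.63908234  0.25766866 -0.34455046]
turn [ 0.1  1.4 -0.1] shift cm [-0.2   0.01  0.09] rows>= 0.1 t 10.15
```

Flange is on the rail (23 N along the shaft). Back off slightly, settle sideways into the notch floors.

Call:
{"method": "carry_out", "body": {
  "moves": [
    [[0,0,0],[0,0,-0.15],0.8],
    [[0,0.7,0],[-0.1,0,-0.15],0.8],
    [[0,1,0],[-0.2,0,-0.15],0.8],
    [[0,1,0],[-0.2,0,-0.15],0.8]
  ]
}}

```text
t: 10.65
eef_pos: [0.5074, 0.2533, 0.1896]
tool_rot: [-0.018, 0.953, 0.058, 0.297]
contact_force: [2.4, -0.0, 1.3]
gripper_width: 0.143
```

Run:
```python
from h import *
o=bot.get_obs()
print(o['eef_pos'],o['q'].round(3),'F rack',rackR(7.1).T@o['contact_force']);go(*rack(0,0,.0403))
```

```text
[0.50736752 0.25329099 0.18955329] [-1.476  0.271  0.833  2.314  0.762  0.179 -2.885] F rack [ 2.68903704 -0.31007127 -0.29584582]
turn [ 0.1  0.4 -0.1] shift cm [0.01 0.02 0.19] rows>= 0.0 t 10.65
```

Call:
{"method": "carry_out", "body": {
  "moves": [
    [[0,0,0],[0,0,0],1.6],
    [[0,0,0],[0,0,0],2],
    [[0,0,0],[0,0,0],2.8],
    [[0,0,0],[0,0,0],3.6],
    [[0,0,0],[0,0,0],3.6]
  ],
  "newtons": 20
}}

```text
t: 11.28
eef_pos: [0.5067, 0.2529, 0.189]
tool_rot: [-0.018, 0.953, 0.058, 0.296]
contact_force: [-0.0, 0.5, -0.2]
gripper_width: 0.422
```

Run:
```python
from h import *
o=bot.get_obs();im=bot.read_camera('wrist')
print(o['eef_pos'],o['q'].round(3),o['contact_force'],o['gripper_width'])
cv2.imwrite('pics/w7.png',cv2.resize(im[130:340,130:390],(743,600))[:,:,::-1])
```

```text
[0.5067178  0.2528574  0.18897302] [-1.476  0.271  0.832  2.315  0.762  0.18  -2.885] [-0.04983022  0.45290081 -0.17575224] 0.4216594080543277
```

View pics/w7.png

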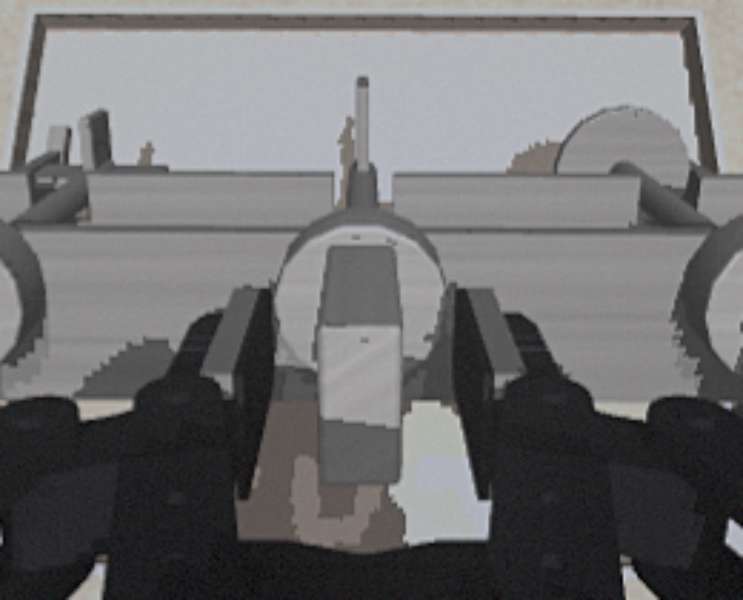

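The paddle rests in both middle notches, flange on the upper rail at (360,290). The fingers are clear. Retreating along the shaft.

Call:
{"method": "carry_out", "body": {
  "moves": [
    [[0,0,0],[0,0,-1],3.6],
    [[0,0,0],[0,0,-4],3.6],
    [[0,0,0],[0,0,-8],3.6],
    [[0,0,0],[0,0,-13],3.6],
    [[0,0,0],[0,0,-15],3.6]
  ]
}}

```text
t: 11.95
eef_pos: [0.4212, 0.2432, 0.3155]
tool_rot: [-0.02, 0.953, 0.058, 0.297]
contact_force: [-0.4, 0.7, -0.2]
gripper_width: 0.421
```

Call:
{"method": "carry_out", "body": {
  "moves": [
    [[0,0,0],[0,0,0],3.6],
    [[0,0,0],[0,0,0],3.6]
  ]
}}

```text
t: 12.2
eef_pos: [0.4225, 0.2422, 0.3119]
tool_rot: [-0.017, 0.953, 0.058, 0.296]
contact_force: [0.3, -0.2, 0.4]
gripper_width: 0.42
```

Run:
```python
from h import *
o=bot.get_obs();w=bot.read_camera('wrist');s=bot.read_camera('side')
print(o['t'],o['eef_pos'],o['q'].round(2),o['contact_force'])
z=lambda im,a:cv2.resize(im,a)
cv2.imwrite('pics/end.png',np.hstack([z(w[110:310,130:390],(400,308)),z(s[100:300,150:410],(400,308))])[:,:,::-1])
```

```text
12.2 [0.42253852 0.24215052 0.31194173] [-1.45 -0.19  0.47  2.3   0.82  0.76 -2.95] [ 0.25226207 -0.21289889  0.4232465 ]
```

View pics/end.png

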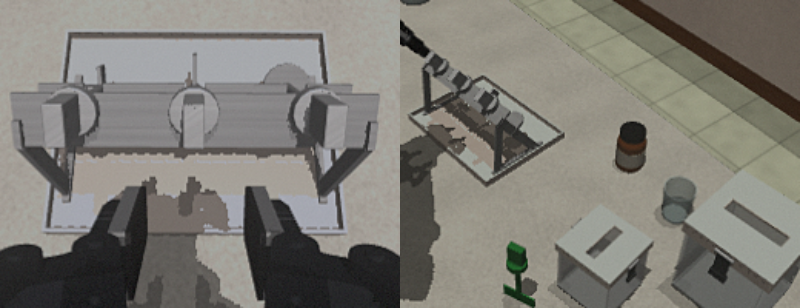

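Run:
```python
from h import *
print(bot.hand_in())
```

```text
the job is handed in; nothing more can be done
None
```

I turned the paddle about 39° until its blade lined up with the guard slot and drew it straight up out of the 124 mm jar. It now lies in the middle notches of the drip rack. I handed the job in at about 12 s.

- **Paddle:** the last wrist picture shows the shaft in both middle notches and the flange at the upper rail, level with the parked stirrers. While seating, contact along the shaft was about 23 N. The gripper is open and clear, and the force reading is near zero.
- **Rest of the scene:** the last side picture shows the jar, both parked stirrers, the amber jar and the beaker looking unmoved. I judged that by eye and did not measure it.
- **Joint limits:** two joints came close to their limits: joint 6 reached 0.18 (limit 0.17) and joint 7 reached -2.95 (limit -2.96). No reading I took was past a limit.
- **Checks:** no check failed or disagreed.

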